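# Lift a sagging bolt over its bent keeper and hold the vaccine cage gate ajar

### The arm

A 6-joint arm with a two-finger parallel gripper is mounted at the origin on the work surface. World frame = base frame: x ahead of the robot, y to its left, z up, the work surface at z = 0. Lengths are in m, angles in rad, forces in N, time in s.
With the tool pointing down it reaches from about 0.25 to 0.85 m from the base axis. Payload 12.5 kg.
Tool frame: the origin (TCP) lies midway between the tips of the shut fingers; the grasp point (between the pads) lies 19 mm behind it (robot.tcp_to_grasp is the z of the grasp point in the tool frame, in m); z points along the fingers, y is the direction in which the jaws open and shut (so a half turn about z gives the same grasp; the last joint's range is limited). The gripper opens to 93 mm and grips with 3 to 60 N. Pads are 15 mm wide; open, the fingers measure 128 mm over their backs; the gripper's body (75 mm by 188 mm) begins 65 mm behind the grasp point.
Start: joints at [-1.259, 0.351, 1.652, -0, 1.139, -0.085], TCP at [0.213, -0.507, 0.219] pointing down, gripper open.
Joint ranges: [-2.75, 2.75], [-0.79, 2.1], [0.01, 2.65], [-1.57, 4.71], [0.07, 3.14], [-2.87, 2.87]. Speed limits (rad/s): [2.22, 2.22, 2.79, 3.14, 3.14, 3.14].

### API

Orientations are given as a unit quaternion [w, x, y, z].
In Python, from workcell import robot, effector, readout, eyes, workorder gives the robot as it stands. The module is installed in compiled form; this text tells all that it offers. Calls block until the motion is done:
- robot.movep(position, orientation): joint-space move of the TCP to a pose.
- robot.line_to(position, frame=None, velocity=0.15, contact_N=None): straight line of the TCP; frame=None keeps the orientation; velocity is the mean speed in m/s. With contact_N (N) it stops when the force on the tool has changed by that much, and returns True; else False.
- robot.set_joints(angles): joint-space move.
- effector.set_gripper(opening, grip_force=None): finger opening in m; grip_force is the grip in N (None keeps the last); returns when the fingers have stopped.
- robot.dwell(seconds).
- robot.inverse_kinematics(position, orientation): joint angles nearest the present ones, or None.
- readout.state(): the state.
- eyes.capture(name): name is "side" or "top"; returns the picture (420x560x3 uint8, blue, green, red); there is no depth.
- eyes.camera_params(name): a dict with "mtx" (3x3 intrinsics, pixels), "dist_coeffs" ([k1, k2, p1, p2, k3] as OpenCV has them; the pictures are not rectified), "R" (3x3) and "t" (3): a world point X has camera coordinates R X + t. Camera axes: x right, y down, z forward; pixel columns grow to the right and rows downward; lengths in m; the calibration is good to about 2 mm. A picture is of the moment at which its call begins. camera_params takes no time and is no camera call.
A pose or a line that the arm cannot do raises robot.Unreachable and nothing moves.
- workorder.job_done(): hands the job in, once; it reports no verdict.
Trained networks look in the newest picture that a camera, given by its name, has taken for a name from the list of things; names that differ only in an ending like _2 or _b are one class to them, and where a whole thing is asked for, a point or a joint stands for the part that bears it (a point fixed in the world has none). Each returns a list of dicts, best first, with "p" (0 to 1); they miss things now and then, are a little off and sometimes report something else, mostly with a low value. They report only what shows in the picture. A call takes as long as a camera call.
- eyes.find_in(label, camera): "bbox" ([left, top, width, height] in pixels, round what is visible of it).
The state is a dict: "t": time; "qpos": joint angles; "qd": joint speeds; "joint_torque": joint torques, N m; "tcp_pos": TCP position; "tool_rot": TCP orientation; "ft_force": force on the tool from outside, world axes, zero at the start; "torque": the same for the moment, N m; "gripper_width": finger opening in m.
Only numpy, scipy, OpenCV 4.12 (cv2) and the standard library are available. Lean on these libraries where they do the work, as an engineer would, in place of code of your own. Each camera call takes 0.05 s, during which the arm holds its last target. There are 200 camera calls.

### The job

The bolt on the vaccine cage's gate has sagged, so its nose catches behind the keeper's bent lip: take the bolt's upright handle, lift the bolt over the lip while drawing it back, and pull the self-closing gate ajar by about a hand's width (10 cm at its free edge). Finish while still holding the handle, with the bolt drawn and the gate standing still and ajar against its spring, so that a colleague can reach in; leave the carton, the vial rack and the dish beside the cage where they are.

Things in the scene. Friction and masses are not known exactly. Their poses are not given: they have to be found in the camera images.
- cage: Fixed grey wire cage, 358 mm wide, 270 deep, 160 high, wire roof at 150. Origin: on the table, in the gate's plane, mid-opening. z up; x points from the gate into the cage (away from the robot at yaw 0); y along the shut gate towards the hinge. Hinge post at +y; latch post at -y, 40 mm wide, keeper on its top. The vial trays inside are part of it.
- gate (a joint): Gate angle about its upright hinge, rad: 0 shut, grows as it swings out to the cage's -x. 280 mm long, 20 thick, 0.9 kg: 0.36 rad opens its free edge 100 mm. A spring always pulls it shut: 0.3 N m at 0, plus 0.6 N m per rad (some 3 N at the handle at 0.4 rad). It cannot swing until the bolt's tip is out of the keeper.
- gate_hinge (a point): Point on the gate's hinge axis at the height of the gate's top edge (160 mm). It does not move as the gate swings. At y = +142 mm in the cage's frame.
- gate_edge (a point): Free (latch) end of the gate's top edge, 280 mm from the hinge axis.
- bolt: Steel bolt along the gate's top: rod 12 mm thick, 200 long, upright round handle 14 mm thick rising 85 above the rod's axis. Origin: rod axis under the handle, 215 mm from the hinge when shot, 22 above the gate's top. Latch end 95 mm from it, with a nose 10 mm long hanging 10 below the rod. About 0.25 kg; does not tilt or turn. Axes as the gate's: z up, y to the hinge, x into the cage.
- bolt_grip (a point): On the axis of the bolt's upright handle, 58 mm above the rod's axis, 27 mm below the handle's top, 240 mm above the table while sagging: a good place to pinch from above. The rod's two staple guides (25 mm across the gate, 12 along it, 130 and 262 mm from the hinge) end 30 mm below it.
- bolt_draw (a joint): How far the bolt is drawn back along the gate towards the hinge, m: 0 fully shot, at most 0.045; starts at 0 to 0.004. Friction about 1.5 N; stays where left. Unlifted it stops at about 0.005, where the nose meets the lip. From about 0.022 the tip is clear and the gate can swing.
- bolt_lift (a joint): How far the bolt is lifted in its tall guides, m: 0 sagging (its own weight returns it there), at most 0.016. The nose clears the lip from about 0.010. The lift is needed while the nose passes the lip (draw of about 0.004 to 0.023).
- keeper_lip (a point): Middle of the upper edge of the steel keeper's bent lip, 6 mm thick, on top of the latch post beside the gate; its top stands about 16 mm above the post. The keeper also has a front cheek, 32 mm high, which bars the rod from swinging out.
- carton: Brown carton, 120 x 120 x 150 mm with a dark round hole in the top and a flap up to 180 mm, beside the cage on the hinge side. Bystander. Origin: centre of its underside.
- vial_rack: White block 70 x 100 x 25 mm with six capped vials, 64 mm high in all, beside the cage on the latch side. Bystander. Origin: centre of its underside.
- dish: Open steel dish, 130 x 90 x 30 mm, beside the cage on the hinge side, nearer the robot than the carton. Bystander. Origin: centre of its underside.

How it is judged:
On the way, in this order (a step that is already met when the one before it is completed fails the run):
1. the bolt is lifted in its guides while its nose is still behind the lip (value of joint bolt_lift above 0.008 m and value of joint bolt_draw below 0.013 m), for 0.02 s.
2. the bolt is drawn back out of the keeper (value of joint bolt_draw above 0.018 m), for 0.1 s.
At the end, for the whole second after the job is handed in: Ends holding: fingers bear on the bolt with over 1.5 N; bolt drawn over 15 mm; gate still (under 0.05 rad/s) at 0.22 to 0.55 rad, i.e. 60 to 150 mm open at its free edge, against its spring; carton, vial rack and dish within 30 mm of their start (value of joint gate between 0.22 and 0.55 rad and velocity of joint gate between -0.05 and 0.05 rad/s and value of joint bolt_draw above 0.015 m and contact force between the fingers and bolt above 1.5 N and distance of each of carton, vial_rack, dish from where it was at the start of the episode below 0.03 m); the arm keeps its last pose, push and grip.
It fails at once if a bystander is knocked over or shoved (distance of any of carton, vial_rack, dish from where it was at the start of the episode above 0.03 m or angle between any of carton, vial_rack, dish's own z axis and vertical above 0.5 rad).
It fails at once if the gate is flung wide open (value of joint gate above 0.9 rad).
It also fails if it takes over 32 s, if anything falls off the work surface, if the arm or the gripper's body presses on something with over 40 N, if the wrist force passes 120 N, or if a joint passes its speed limit or range.

## Working session

There is one attempt and no reset: what is moved stays moved. The work goes in short steps, each a Python script; the robot and the scene stay as the last script left them, time stands still between calls to the robot, and variables do not carry over. Pictures are saved under pics/ and viewed, about 8 in all and at most 12, crops included, and the job is handed in when it is done.

```bash
mkdir -p pics; python3 - <<'E'
from workcell import robot, effector, readout, eyes, workorder
import cv2, numpy as np
s=readout.state(); print(s['t'],s['tcp_pos'],s['tool_rot'],s['gripper_width'],robot.tcp_to_grasp)
for c in('side','top'):
    im=eyes.capture(c); cv2.imwrite(f'pics/{c}0.png',im)
    p=eyes.camera_params(c); print(c,np.round(p['mtx'],1).tolist(),np.round(p['dist_coeffs'],3),np.round(p['R'],3).tolist(),np.round(p['t'],3))
    for l in('cage','gate','bolt','bolt_grip','keeper_lip','gate_hinge','gate_edge','carton','vial_rack','dish'):
        try: print(l,[(np.round(d['bbox'],0).tolist(),round(d['p'],2)) for d in eyes.find_in(l,c)[:2]])
        except Exception as e: print(l,e)
print(readout.state()['t'])
E
```

```text
0.0 [ 0.21247572 -0.50691527  0.21808771] [-6.06553083e-04  9.80386378e-01  1.97084189e-01 -6.18594782e-05] 0.09325819162696171 -0.0188
side [[517.4, 0.0, 282.5], [0.0, 517.4, 215.5], [0.0, 0.0, 1.0]] [-0.064  0.     0.     0.     0.   ] [[0.955, -0.297, 0.005], [-0.279, -0.904, -0.324], [0.101, 0.308, -0.946]] [-0.536  0.243  1.165]
cage [([248.0, 124.0, 194.0, 208.0], 0.73)]
gate [([251.0, 195.0, 96.0, 123.0], 0.89)]
bolt [([287.0, 232.0, 58.0, 83.0], 0.95)]
bolt_grip [([284.0, 233.0, 60.0, 84.0], 0.72)]
keeper_lip [([245.0, 123.0, 200.0, 212.0], 0.65)]
gate_hinge [([248.0, 196.0, 94.0, 121.0], 0.85)]
gate_edge [([249.0, 194.0, 100.0, 122.0], 0.66), ([333.0, 335.0, 55.0, 55.0], 0.54)]
carton [([245.0, 89.0, 69.0, 87.0], 0.94)]
vial_rack [([334.0, 337.0, 54.0, 51.0], 0.73)]
dish [([166.0, 176.0, 62.0, 47.0], 0.96)]
top [[445.3, 0.0, 277.1], [0.0, 445.3, 213.8], [0.0, 0.0, 1.0]] [-0.141  0.     0.     0.     0.   ] [[-0.015, -1.0, -0.004], [-0.993, 0.015, -0.116], [0.116, 0.003, -0.993]] [0.05  0.598 1.237]
cage [([222.0, 110.0, 158.0, 133.0], 0.84)]
gate [([256.0, 198.0, 117.0, 42.0], 0.77), ([218.0, 107.0, 164.0, 136.0], 0.29)]
bolt [([297.0, 198.0, 76.0, 20.0], 0.69)]
bolt_grip [([299.0, 198.0, 76.0, 24.0], 0.53)]
keeper_lip [([219.0, 107.0, 161.0, 136.0], 0.96), ([255.0, 193.0, 115.0, 49.0], 0.72)]
gate_hinge [([259.0, 195.0, 115.0, 46.0], 0.63)]
gate_edge [([256.0, 194.0, 114.0, 46.0], 0.91)]
carton [([173.0, 173.0, 53.0, 52.0], 0.73), ([296.0, 194.0, 77.0, 26.0], 0.54)]
vial_rack [([376.0, 176.0, 36.0, 37.0], 0.64)]
dish [([214.0, 259.0, 33.0, 52.0], 0.95)]
1.1
```

```bash
python3 - <<'E'
import cv2
a=cv2.imread('pics/side0.png')[170:350,230:400]; b=cv2.imread('pics/top0.png')[100:260,200:400]
cv2.imwrite('pics/s1.png',cv2.resize(a,None,fx=3.3,fy=3.3,interpolation=cv2.INTER_CUBIC))
cv2.imwrite('pics/t1.png',cv2.resize(b,None,fx=3.7,fy=3.7,interpolation=cv2.INTER_CUBIC))
E
```

```text
(no output)
```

View pics/s1.png

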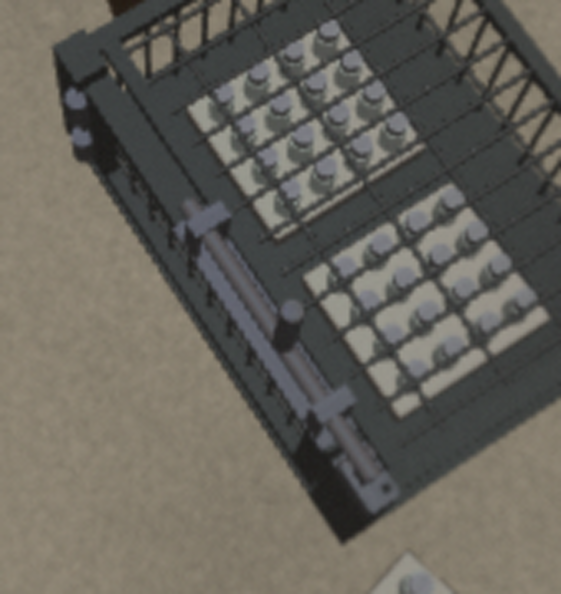

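View pics/t1.png

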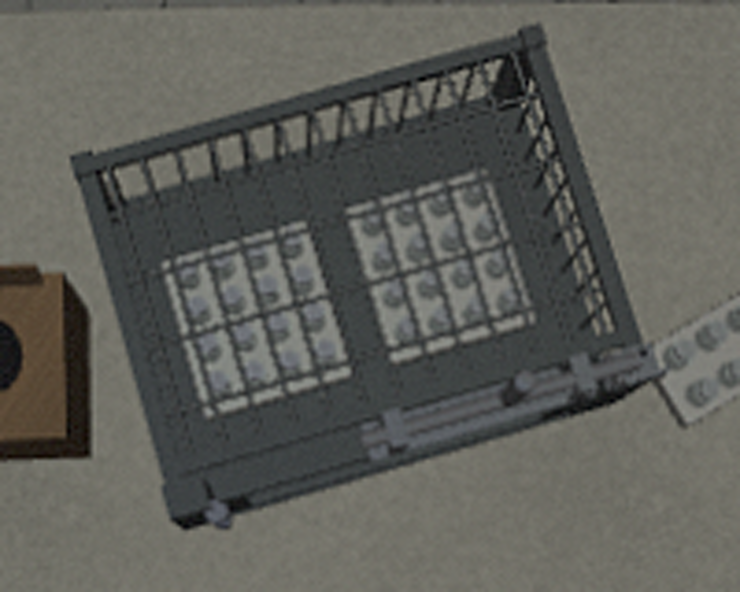

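View pics/side0.png

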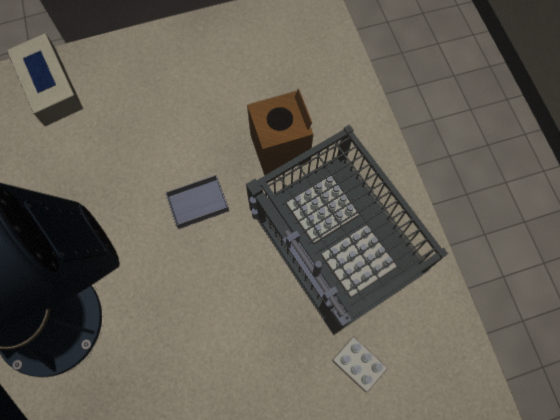

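```bash
cat > h.py <<'E'
from workcell import robot, effector, readout, eyes, workorder
import cv2, numpy as np
def P(c):
    p=eyes.camera_params(c); return np.array(p['mtx']),np.array(p['dist_coeffs']),np.array(p['R']),np.array(p['t'])
def tri(a,b):
    u=[];M=[]
    for c,x in(('side',a),('top',b)):
        K,d,R,t=P(c); u.append(cv2.undistortPoints(np.array([[x]],float),K,d).reshape(2,1)); M.append(np.c_[R,t])
    X=cv2.triangulatePoints(M[0],M[1],u[0],u[1]).ravel(); X=X[:3]/X[3]
    err=[np.round(proj(c,X)-np.array(x),1) for c,x in(('side',a),('top',b))]
    return X,err
def proj(c,X):
    K,d,R,t=P(c); return cv2.projectPoints(np.array([X],float),cv2.Rodrigues(R)[0],t,K,d)[0].ravel()
E
python3 - <<'E'
from h import *
S=lambda x,y:(x/3.3+230-.35,y/3.3+170-.35); T=lambda x,y:(x/3.7+200-.37,y/3.7+100-.37)
for n,a,b in(('handle top',S(291,309),T(524,382)),('staple hinge',S(209,218),T(394,428)),('staple latch',S(333,402),T(583,372)),
  ('back hinge post',(347,131),T(82,165)),('back latch post',(442,254),T(532,36))):
    X,e=tri(a,b); print(n,np.round(X,4),e)
E
```

```text
handle top [ 0.593  -0.1085  0.2761] [array([ 0.4, -0.1]), array([0. , 0.3])]
staple hinge [ 0.5721 -0.0297  0.2177] [array([ 0.1, -0. ]), array([0. , 0.1])]
staple latch [ 0.6065 -0.1557  0.2224] [array([ 0.4, -0.1]), array([0. , 0.3])]
back hinge post [0.7709 0.1855 0.153 ] [array([ 0.8, -0.3]), array([-0. ,  0.8])]
back latch post [ 0.863  -0.141   0.1548] [array([ 0.7, -0.2]), array([-0. ,  0.5])]
```

```bash
cat >> h.py <<'E'
from scipy.spatial.transform import Rotation as Ro
YAW=0.27; H=np.array([0.5935,-0.1095])
def axes(th=0):
    a=YAW-th; return np.array([np.cos(a),np.sin(a)]),np.array([-np.sin(a),np.cos(a)])
def quat(th=0,flip=1):
    x,y=axes(th); Y=np.r_[y,0]*flip; Z=np.array([0,0,-1.]); X=np.cross(Y,Z)
    q=Ro.from_matrix(np.c_[X,Y,Z]).as_quat(); return q[[3,0,1,2]]
def st(m=''):
    s=readout.state(); print(m,round(s['t'],2),'tcp',np.round(s['tcp_pos'],4),'F',np.round(s['ft_force'],1),'w',round(s['gripper_width'],4)); return s
E
python3 - <<'E'
from h import *
s=readout.state(); p=s['tcp_pos']
best=None
for f in(1,-1):
    q=[robot.inverse_kinematics(np.r_[H,z],quat(th,f)) for z,th in((.33,0),(.226,0),(.24,.4))]
    print(f,[None if j is None else np.round(j,2) for j in q])
    if all(j is not None for j in q):
        c=np.abs(np.array(q)[:,5]).max()
        if best is None or c<best[0]: best=(c,f)
f=best[1]; print('flip',f)
robot.line_to([p[0],p[1],.34],velocity=.25); 
effector.set_gripper(.06,25)
robot.movep(np.r_[H,.34],quat(0,f)); st('above')
print(robot.line_to(np.r_[H,.226],velocity=.1,contact_N=6)); st('down')
for c in('side','top'): cv2.imwrite(f'pics/{c}2.png',eyes.capture(c))
a=cv2.imread('pics/side2.png')[150:330,230:400]; b=cv2.imread('pics/top2.png')[120:260,260:420]
r=lambda i:cv2.resize(i,(400,420),interpolation=cv2.INTER_CUBIC)
cv2.imwrite('pics/m2.png',np.hstack([r(a),r(b)]))
E
```

```text
1 [array([-0.26,  0.37,  1.35, -0.  ,  1.42, -2.1 ]), array([-0.26,  0.44,  1.5 , -0.  ,  1.2 , -2.1 ]), array([-0.26,  0.43,  1.48, -0.  ,  1.23, -1.7 ])]
-1 [array([-0.26,  0.37,  1.35, -0.  ,  1.42,  1.04]), array([-0.26,  0.44,  1.5 , -0.  ,  1.2 ,  1.04]), array([-0.26,  0.43,  1.48, -0.  ,  1.23,  1.44])]
flip -1
above 4.45 tcp [ 0.5933 -0.1103  0.34  ] F [ 0.1 -0.6  0.2] w 0.0599
False
down 5.74 tcp [ 0.5938 -0.1096  0.2267] F [0.  0.5 0.4] w 0.0602
```

View pics/m2.png

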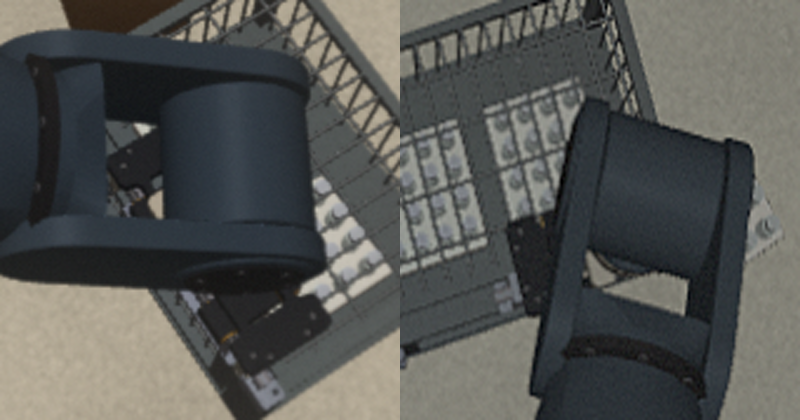

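```bash
python3 - <<'E'
from h import *
effector.set_gripper(.0,30); s=st('closed')
p0=np.array(s['tcp_pos']); np.save('p0.npy',p0)
for k in(.004,.008,.012):
    robot.line_to(p0+[0,0,k],velocity=.03); st('lift %.3f'%k)
E
```

```text
closed 6.64 tcp [ 0.5935 -0.1094  0.226 ] F [ 0.7  1.2 -0.2] w 0.0135
lift 0.004 6.92 tcp [ 0.5935 -0.1094  0.2301] F [ 0.2  0.1 -2.4] w 0.0134
lift 0.008 7.21 tcp [ 0.5936 -0.1094  0.2342] F [ 0.4  0.5 -1.6] w 0.0133
lift 0.012 7.49 tcp [ 0.5936 -0.1094  0.2382] F [-0.1  0.  -2.3] w 0.0134
```

```bash
python3 - <<'E'
from h import *
p=np.load('p0.npy')+[0,0,.0125]; y=np.r_[axes()[1],0]
for k in(.006,.012,.018,.024,.030):
    hit=robot.line_to(p+y*k,velocity=.03,contact_N=12); s=st('draw %.3f %s'%(k,hit))
    if hit: break
E
```

```text
draw 0.006 False 7.84 tcp [ 0.5918 -0.1032  0.2385] F [ 0.7  1.4 -2. ] w 0.0134
draw 0.012 False 8.19 tcp [ 0.5902 -0.0975  0.2385] F [ 0.4  1.7 -2.2] w 0.0138
draw 0.018 False 8.54 tcp [ 0.5886 -0.0917  0.2385] F [-0.3  1.5 -1.5] w 0.0134
draw 0.024 False 8.89 tcp [ 0.587  -0.0859  0.2385] F [-0.4  1.5 -1.6] w 0.0135
draw 0.030 False 9.24 tcp [ 0.5854 -0.0801  0.2385] F [-0.8  2.  -1.6] w 0.0135
```

```bash
python3 - <<'E'
from h import *
p0=np.load('p0.npy'); z=p0[2]+.0125; y=axes()[1]
hinge=p0[:2]+y*(.215-.002); r=.213-.030
for th in np.arange(.03,.381,.035):
    hit=robot.line_to(np.r_[hinge-r*axes(th)[1],z],frame=quat(th,-1),velocity=.03,contact_N=15)
    s=st('th %.3f %s'%(th,hit))
    if hit: break
robot.dwell(.3); st()
for c in('side','top'): cv2.imwrite(f'pics/{c}3.png',eyes.capture(c))
a=cv2.imread('pics/side3.png')[150:360,200:400]; b=cv2.imread('pics/top3.png')[120:320,180:420]
r=lambda i:cv2.resize(i,(400,420),interpolation=cv2.INTER_CUBIC)
cv2.imwrite('pics/m3.png',np.hstack([r(a),r(b)]))
E
```

```text
th 0.030 False 9.57 tcp [ 0.5801 -0.0819  0.2385] F [ 1.8  2.6 -3. ] w 0.0135
th 0.065 False 9.94 tcp [ 0.5738 -0.0834  0.2386] F [ 2.4  2.1 -2.8] w 0.0134
th 0.100 False 10.31 tcp [ 0.5675 -0.0846  0.2385] F [ 2.3  1.4 -2.1] w 0.0133
th 0.135 False 10.68 tcp [ 0.5612 -0.0855  0.2385] F [ 1.6  2.3 -3. ] w 0.0136
th 0.170 False 11.04 tcp [ 0.5549 -0.0863  0.2385] F [ 1.9  2.2 -2.1] w 0.0135
th 0.205 False 11.41 tcp [ 0.5485 -0.0868  0.2385] F [ 2.1  1.7 -2.7] w 0.0138
th 0.240 False 11.78 tcp [ 0.5421 -0.0871  0.2386] F [ 2.4  1.  -1.5] w 0.0136
th 0.275 False 12.14 tcp [ 0.5357 -0.0872  0.2385] F [ 2.7  0.9 -2.7] w 0.0137
th 0.310 False 12.51 tcp [ 0.5293 -0.087   0.2385] F [ 3.1  1.  -2.1] w 0.0136
th 0.345 False 12.88 tcp [ 0.5229 -0.0866  0.2385] F [ 2.9  1.4 -3. ] w 0.0137
th 0.380 False 13.24 tcp [ 0.5165 -0.086   0.2385] F [ 2.8  1.6 -2. ] w 0.0137
 13.54 tcp [ 0.5167 -0.0861  0.2385] F [ 2.5  0.7 -2.7] w 0.0131
```

View pics/m3.png

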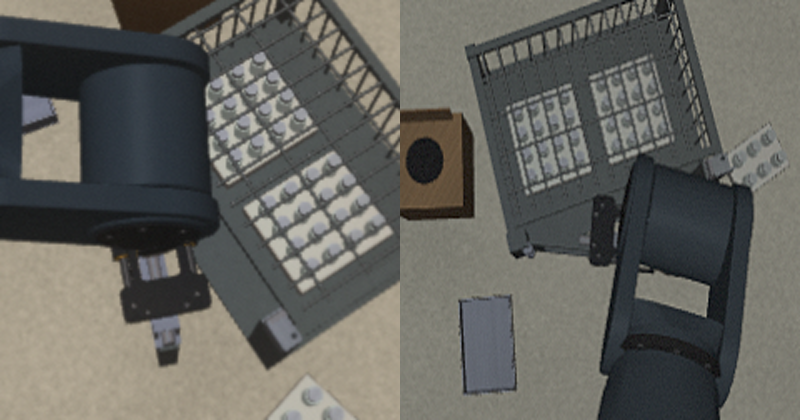

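The pictures show the gate swung out. Its latch end, with the bolt nose, is at about (165,345) in the left crop, clear of the keeper at (275,335). The carton, rack and dish look unmoved. I'll run one numeric check and then hand in.

```bash
python3 - <<'E'
from h import *
p0=np.load('p0.npy'); hinge=p0[:2]+axes()[1]*.213
for th in(.3,.38,.46): print(th,'gate end px (side)',np.round(proj('side',np.r_[hinge-.28*axes(th)[1],.16])))
for c,l in(('side','carton'),('side','vial_rack'),('side','dish'),('top','carton'),('top','dish'),('side','gate')):
    print(c,l,[(np.round(d['bbox']).tolist(),round(d['p'],2)) for d in eyes.find_in(l,c)[:1]])
s=st(); print(np.abs(s['qd']).max())
workorder.job_done()
E
```

```text
0.3 gate end px (side) [295. 323.]
0.38 gate end px (side) [284. 325.]
0.46 gate end px (side) [272. 327.]
side carton [([244.0, 90.0, 72.0, 78.0], 0.6)]
side vial_rack [([333.0, 336.0, 54.0, 55.0], 0.8)]
side dish [([211.0, 199.0, 16.0, 18.0], 0.54)]
top carton [([171.0, 174.0, 54.0, 51.0], 0.83)]
top dish [([216.0, 264.0, 34.0, 46.0], 0.84)]
side gate [([275.0, 278.0, 17.0, 58.0], 0.83)]
 13.94 tcp [ 0.5167 -0.086   0.2385] F [ 3.8  1.9 -1.9] w 0.0135
0.0019873432646023287
the job is handed in; nothing more can be done
```

The gate is standing ajar at about 0.38 rad, roughly 10 cm at its free edge. The bolt is drawn and the gripper is still holding its handle. I handed the job in at 13.9 s of the 32 s allowed; no verdict is reported.

**What I did:** I pinched the handle from above with a 30 N grip and lifted the bolt 12 mm, feeling its weight of about 2.4 N. I then drew it back 30 mm without it catching on the lip, and swung the gate open along its arc.

**Last checks:**
- **Grip:** the fingers stand at 13.5 mm on the 14 mm handle, so it is still held.
- **Gate:** its free end shows at about pixel (283, 325) in the side view, matching the (284, 325) expected at 0.38 rad. The tool feels about 3 N from the spring, and the arm is at rest.
- **Carton, rack and dish:** the detections agree with the start to within a few pixels. The arm half-hid the dish from the side camera and the rack was only rechecked from the side, so each rests on one view.

**What disagreed or wasn't confirmed:**
- My two-view heights for the handle top and staples came out 8–12 mm above the text's figures. This didn't affect the grasp.
- While drawing, the sideways force read about +1.5 N in y, the opposite sign to what I'd expect from friction.
- The bolt's lift and draw are inferred from how far the arm moved, because the arm hid the bolt from the cameras.

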